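# Tip the printed build plate out of the bench cart

## Task

One of the two small two-wheeled tip carts carries a round steel build plate with printed parts. Lift that cart's handle so that the plate slides out over the wheels into the tray in front of it, without touching the plate with the gripper, then lower the cart gently until it stands on its legs again and let go. Leave the empty cart as it is.

Things in the scene. Friction and masses are not known exactly. Their poses are not given: they have to be found in the camera images.
- cart (a joint): tilt of the loaded aluminium tip cart, rad: 0 = on its legs, grows as the handle is lifted, stop at 1.25. Its pan (170 x 100 mm, walls 34 mm, open front) turns about the axle of two black 100 mm wheels that stay put on a plinth. Released, it falls back. The plate slides at 0.4 to 0.8 rad and is out by 1.1. Lifting itself takes under 6 N; the crossbar turns with the cart and can turn between the pads.
- cart_handle (a point): centre of the loaded cart's handle, a round level crossbar of 14 mm diameter, 104 mm long (80 mm free between its two side struts), at the end of the cart nearest the robot, 115 mm above the bench when the cart stands. Site axes turn with the cart: x forward from the handle towards wheels and tray, y along the crossbar, z up. In these axes the axle lies 200 mm forward and 25 mm below the bar's centre; the pan's rear wall is 85 mm forward.
- plate: the load: round steel build plate, 62 mm diameter, 12 mm thick, with small printed crowns on top (21 mm high in all), 0.15 to 0.3 kg, lying loose in the loaded cart's pan; origin at the centre of its underside. A similar plate lying on the bench is not part of the job.
- cart_tray (a point): middle of the near edge (cart side) of the inner floor of the open grey tray that stands in front of and just under the loaded cart's front lip; inside, the floor runs 157 mm from this point along +x (the way the cart tips) and 76 mm to either side along y, walls 4 mm thick, 32 mm high over the bench. Fixed.
- spare_cart (a joint): tilt of the other cart, of the same build but empty, on its own plinth with its own tray; to be left at 0.
Not all that is in view belongs to the job. What is shaped like the plate but yellow is not meant.

How it is judged:
By the outcome, as a careful person would: the job done as asked, in the order asked, and still so for the second after the job is handed in, with the robot touching nothing.
It also fails if it takes over 48 s, if anything falls off the work surface, if the arm or the gripper's body presses on something with over 40 N, if the wrist force passes 120 N, or if a joint passes its speed limit or range.

## Robot

A 7-joint arm with a two-finger parallel gripper is mounted at the origin on the work surface. World frame = base frame: x ahead of the robot, y to its left, z up, the work surface at z = 0. Lengths are in mm, angles in rad, forces in N, time in s.
With the tool pointing down it reaches from about 375 to 925 mm from the base axis. Payload 3.1 kg.
Tool frame: the origin (TCP) lies at the very end of the fingers, on their centre line; the grasp point (between the pads) lies 19 mm behind it; z points along the fingers, y is the direction in which the jaws open and shut (so a half turn about z gives the same grasp; the last joint's range is limited). The gripper opens to 85 mm and grips with 20 to 120 N. Pads are 22 mm wide; open, the fingers measure 114 mm over their backs; the gripper's body (76 mm by 85 mm) begins 54 mm behind the grasp point. The pads swing forward as they close: fully open they stand 13 mm farther back than shut.
Start: joints at [-1.432, 0.383, 0.044, 1.598, -0.018, 1.161, -0.05], TCP at [152.462, 631.869, 231.269] pointing down, gripper open.
Joint ranges: [-2.61, 2.61], [-0.41, 2.15], [-1.48, 1.57], [0, 2.5], [-1.57, 4.71], [0.05, 1.97], [-2.85, 2.85]. Speed limits (rad/s): [2.79, 2.79, 3.14, 3.14, 3.14, 3.14, 3.14].

## Interface

Orientations are given as a 3x3 rotation matrix whose columns are the frame's x, y, z axes.
In Python, from plant import manip, camera, calibration, spot_in, cut_out gives the robot as it stands.
- The arm moves only by the shell command python3 -m inch 'ROWS'. ROWS is a JSON object of lists of equal length, an entry for each row: "slide": the shift along the tool's x, y, z in cm, a list of three; "delta_rot": the turn, a rotation vector about the tool's x, y, z in degrees, a list of three; "claw": the closure, from -1 (fully open) to 1 (shut). In form: {"slide": [[dx, dy, dz], ...], "delta_rot": [[rx, ry, rz], ...], "claw": [claw, ...]}. A call has 1 to 5 rows; each row is the pose to reach, as a shift and turn from the pose measured when the call began, along the tool's axes at that moment; what a row does not reach only later rows make up. A row lasts 1/8 s, in which the tool goes at most 62.5 mm and 10.7 degrees, less where a joint would pass 70% of its speed; a pose out of reach is approached as far as the arm can. A call with a gripper value outside its range is refused whole. The fingers move at their own pace and stop on an object; the grip force is fixed at half the most. Time passes only in rows, so rows that repeat a pose let the fingers close. It gives the time, the measured TCP pose, the force and the opening at its end, in the units of the state.
- manip.sense(): the state, without advancing time (a new reading comes with each control period).
- camera(name): name is "side" or "top"; returns (picture, depth): 480x640x3 uint8, blue, green, red; 480x640 float32, mm along the optical axis (not along the pixel's ray), 0 where there is no reading.
- calibration(name): a dict with "fov_y" (degrees; the focal length in pixels is half the picture's height over the tangent of half this angle, whatever the lens; pixels are square), "cx", "cy" (the principal point, pixels), "k1" (the pictures are not rectified: a ray, as slopes to the right and down, at radius r is drawn at 1 + k1 r^2 times it, then the intrinsics apply), "xyz" and "attitude" of the camera in the world. Camera axes: x right, y up, looking along -z (the intrinsics and any distortion apply to the point x, -y, -z); pixel columns grow to the right and rows downward; lengths in mm; the calibration is good to about 2 mm. A picture is of the moment at which its call begins. calibration takes no time and is no camera call.
- manip.hand_in(): hands the job in, once; it reports no verdict.
Trained networks look in the newest picture that a camera, given by its name, has taken for a name from the list of things; names that differ only in an ending like _2 or _b are one class to them, and where a whole thing is asked for, a point or a joint stands for the part that bears it (a point fixed in the world has none). Each returns a list of dicts, best first, with "p" (0 to 1); they miss things now and then, are a little off and sometimes report something else, mostly with a low value. They report only what shows in the picture. A call takes as long as a camera call. They do not tell look-alikes from the thing itself.
- spot_in(camera, target): "xy" ([column, row] in pixels, amid what is visible of it).
- cut_out(camera, target): "mask" (480x640 bool, what is visible of it) and "xy" ([column, row] in pixels, amid what is visible of it).
The state is a dict: "time_s": time; "joint_positions": joint angles; "qd": joint speeds; "effort": joint torques, N m; "tool_pos": TCP position; "eef_rot": TCP orientation; "force": force on the tool from outside, world axes, zero at the start; "moment": the same for the moment, N m; "gripper_width": opening from 0.0 (shut) to 1.0 (fully open).
Only numpy, scipy, OpenCV 4.12 (cv2) and the standard library are available. Lean on these libraries where they do the work, as an engineer would, in place of code of your own. Each camera call takes 0.05 s, during which the arm holds its last target.

## Working session

There is one attempt and no reset: what is moved stays moved. The work goes in short steps, Python scripts to look and compute and a shell command to move; the robot and the scene stay as the last step left them, time stands still between calls to the robot, and variables do not carry over. Pictures are saved under pics/ and viewed, and the job is handed in when it is done.

```bash
ls; mkdir -p pics
python3 - <<'E'
from plant import *
import cv2
for n in ("side","top"):
    p,d=camera(n); cv2.imwrite(f"pics/{n}0.png",p); c=calibration(n); print(n,c)
    for t in ("cart_handle","cart","plate"):
        print(t,[(round(r["p"],2),[round(float(v)) for v in r["xy"]]) for r in spot_in(n,t)])
s=manip.sense(); print(s)
E
```

```text
pics
side {'fov_y': 52.96523503712892, 'cx': 321.77541925356695, 'cy': 243.7146733461818, 'k1': 0.04489315600056616, 'xyz': array([ 182.5809032 , -571.58509002,  922.21133998]), 'attitude': array([[ 0.79904828,  0.45658469, -0.39121896],
       [-0.60107922,  0.62283927, -0.50077441],
       [ 0.0150206 ,  0.63529651,  0.77212222]])}
cart_handle [(0.76, [378, 294])]
cart [(0.68, [379, 290])]
plate [(0.74, [385, 284]), (0.72, [470, 335])]
top {'fov_y': 57.596307607673886, 'cx': 326.1410388305631, 'cy': 243.73825141304047, 'k1': -0.05173198543395295, 'xyz': array([ 488.22593497,  -38.25195031, 1064.25192418]), 'attitude': array([[-0.02323772,  0.99452423, -0.10188998],
       [-0.9996206 , -0.0246217 , -0.0123464 ],
       [-0.0147875 ,  0.10156442,  0.99471905]])}
cart_handle [(0.67, [405, 203])]
cart []
plate [(0.75, [405, 211]), (0.68, [459, 175])]
{'time_s': 0.4, 'joint_positions': array([-1.43178997,  0.38305275,  0.04387835,  1.59813892, -0.0178691 ,
        1.16119597, -0.04985962]), 'qd': array([-0.00084103, -0.00263149,  0.00023077, -0.00591379,  0.00158816,
        0.00024497, -0.0003905 ]), 'effort': array([-1.30393240e-03, -4.32790303e+01,  1.02071229e+00, -2.49390221e+01,
        1.02910213e-02,  5.13496649e-03,  1.32163780e-05]), 'tool_pos': array([152.44241439, 631.73534966, 231.05907346]), 'eef_rot': array([[-9.72119096e-01,  2.34487653e-01, -6.77478688e-05],
       [ 2.34487661e-01,  9.72119015e-01, -3.97183299e-04],
       [-2.72755881e-05, -4.01995509e-04, -9.99999919e-01]]), 'force': array([-1.33390436, -0.13799542,  0.22784627]), 'moment': array([ 0.01362583, -0.00857012,  0.0326137 ]), 'gripper_width': 1.0008600437245587}
```

View pics/side0.png

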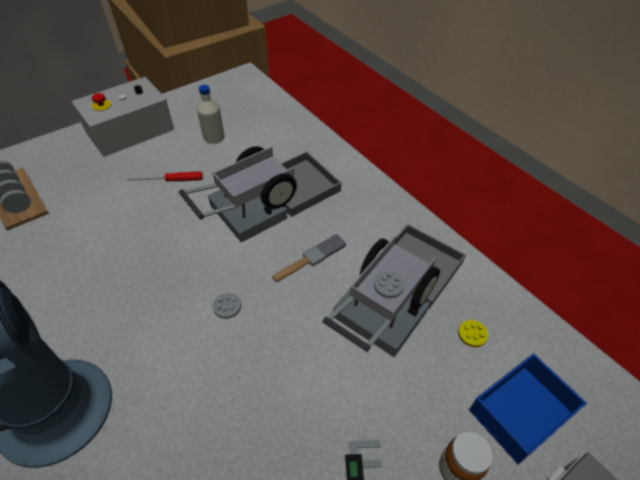

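View pics/top0.png

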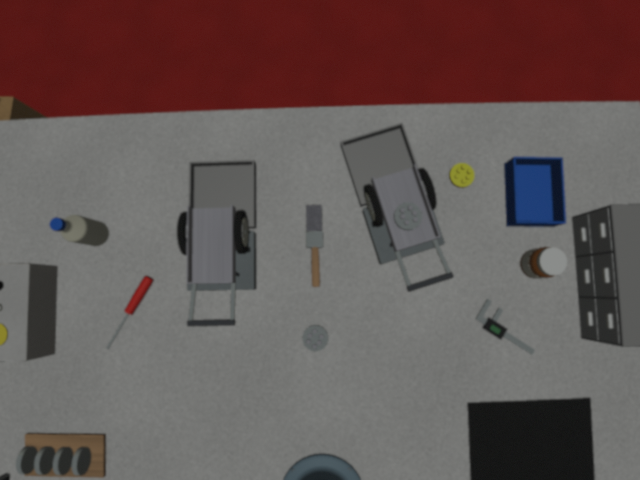

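The side view shows the loaded cart at about (390,285), with its bar from (328,321) to (370,347). In the top view the bar runs (409,289)-(452,275). The empty cart is on the left. I'll measure the bar next.

```bash
cat > h.py <<'E'
from plant import *
import numpy as np, cv2
def K(n):
    c=calibration(n); return c,240/np.tan(np.radians(c["fov_y"]/2))
def ray(n,u,v):
    c,f=K(n); x=(u-c["cx"])/f; y=(v-c["cy"])/f; a,b=x,y
    for _ in range(20):
        s=1+c["k1"]*(a*a+b*b); a,b=x/s,y/s
    return c["xyz"],c["attitude"]@np.array([a,-b,-1.0])
def pt(n,u,v,d):
    o,r=ray(n,u,v); return o+r*d
def atz(n,u,v,z):
    o,r=ray(n,u,v); return o+r*(z-o[2])/r[2]
def proj(n,P):
    c,f=K(n); q=c["attitude"].T@(np.array(P)-c["xyz"]); a,b=q[0]/-q[2],-q[1]/-q[2]
    s=1+c["k1"]*(a*a+b*b); return np.array([c["cx"]+f*a*s,c["cy"]+f*b*s])
E
python3 - <<'E'
from h import *
np.set_printoptions(precision=1,suppress=True)
for n,(x,y,w,h) in dict(top=(335,115,130,190),side=(310,220,170,150)).items():
    p,d=camera(n); s=4 if n=="side" else 3
    cv2.imwrite(f"pics/{n}1.png",cv2.resize(p[y:y+h,x:x+w],None,fx=s,fy=s,interpolation=2))
    np.save(f"{n}d.npy",d)
d=np.load("topd.npy")
for v in range(270,294):
    print(v,' '.join('%4.0f'%pt("top",u,v,d[v,u])[2] for u in range(402,460,3)))
E
```

```text
270  106  105   -1   -0   -1   -1    0    2   -0    4   -1    3    2    1   -3  116   -1    2   -2   -2
271  106  106    2    0    2    3   -6   -0   -0   -2   -3   -3   -2    4    3  116  118    2    0   -1
272  105  110    2    1   -1   -2   -0   -1    2   -4   -2    1   -1   -1    3  117  118   -0    0   -1
273    1  113   -1    4    1   -0   -0   -2   -2   -3   -1    4    2   -1    2  120  120   -2    2    1
274   -2  113   -5    1    1   -3   -4   -0   -2    3   -0    4   -2   -3  119  121  120   -1    1    2
275    1  112   -2   -3    0   -0    0    3   -0   -1    1   -1   -2  119  122  117  120   -4   -3   -3
276   -1  114    2   -2   -1   -0   -2   -2    1    1    4   -1  119  121  119  122  120  119    1   -1
277   -2  114   -6    2    1   -1   -1    2   -1   -3  116  122  120  122  119  123  119   -0    1   -1
278    1  114   -4   -6    3   -1   -1   -1   -0  112  119  124  121  121  121  120  117   -1   -0   -1
279   -2  112  115    0   -2   -0   -1   -3  116  121  122  122  120  117  118  115   -2   -2   -0    1
280   -0  114  115   -0    0   -3    2  116  122  122  122  
[... 695 characters left out ...]
1  122  117   -0    1    4    0   -2   -3    2   -1    1   -2    0    0   -0
288    3    1  121  123  123  117    0    1    2   -0    1   -1   -1    0    1    2    0    1   -2   -2
289   -4    2  123  119  119   -4    1    2   -1    2   -1    3    1   -2   -0    1    3   -1   -1   -2
290   -1   -2  120  119   -3   -1   -1   -0   -3   -2   -0    2   -0   -0    1    4    0   -5   -3    0
291   -2    1  117    1    0   -0   -2   -2    4    1   -2    4   -1   -1    2    2   -2    0    2   -4
292   -1    2   -2   -1   -2    1   -1    2   -2   -2   -2    4    2    0   -3   -0    1   -1   -0   -2
293   -3    1    0   -1    2    3   -2   -4   -0   -1    0   -2   -0   -1    3   -0   -0   -2    2    2
```

View pics/top1.png

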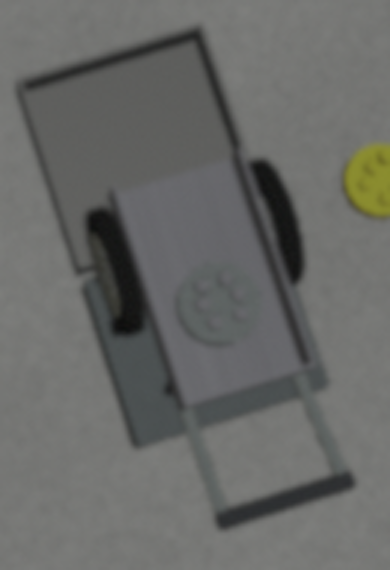

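View pics/side1.png

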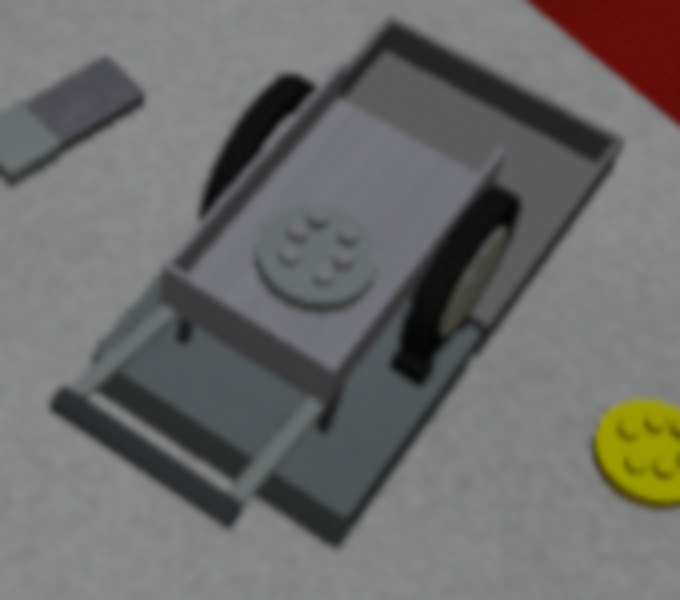

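Run:
```python
from h import *
np.set_printoptions(precision=3,suppress=True)
d=np.load("topd.npy")
P=[]
for v in range(265,295):
    for u in range(405,458):
        if d[v,u]>0:
            p=pt("top",u,v,d[v,u])
            if p[2]>117: P.append(p)
P=np.array(P); r=cv2.minAreaRect(P[:,:2].astype(np.float32)); print("bar rect",r,len(P),P[:,2].max())
P=[]
# pan/tray: walls of cart; use tray corners in top (wall top z=32)
for u,v in [(335+20/3,115+88/3),(335+198/3,115+30/3),(335+240/3,115+152/3),(335+80/3,115+270/3)]: print("traycorner",atz("top",u,v,32))
# bar ends at z=115 in top & side
for n,L in dict(top=[(335+220/3,115+520/3),(335+352/3,115+482/3)],side=[(310+62/4,220+399/4),(310+233/4,220+516/4)]).items():
    for u,v in L: print(n,atz(n,u,v,118))
ds=np.load("sided.npy"); Q=[]
for v in range(310,360):
    for u in range(320,380):
        if ds[v,u]>0:
            p=pt("side",u,v,ds[v,u])
            if p[2]>105 : Q.append(p)
Q=np.array(Q); print("side rect",cv2.minAreaRect(Q[:,:2].astype(np.float32)),len(Q),Q[:,2].max(), Q[:,2].mean())
print([ (r["p"],r["xy"],atz("top",*r["xy"],108)) for r in spot_in("top","cart_handle")])
# heights along travel
H=[]
for v in range(0,480,4):
    for u in range(0,640,4):
        if d[v,u]>0:
            p=pt("top",u,v,d[v,u])
            if p[2]>140: H.append(p)
H=np.array(H); print(len(H)); print(H[::max(1,len(H)//25)])
```

```text
bar rect ((501.73529052734375, -246.2333984375), (21.14500617980957, 104.98045349121094), 15.078471183776855) 286 125.46310377033944
traycorner [836.671 -68.964  32.   ]
traycorner [ 881.996 -215.758   32.   ]
traycorner [ 778.736 -245.129   32.   ]
traycorner [ 685.185 -112.766   32.   ]
top [ 484.168 -201.392  118.   ]
top [ 508.977 -297.852  118.   ]
side [ 482.631 -204.656  118.   ]
side [ 508.605 -299.891  118.   ]Traceback (most recent call last):
  File "<stdin>", line 21, in <module>
  File "h.py", line 11, in pt
    o,r=ray(n,u,v); return o+r*d
        ~~~^^^^^^^
  File "h.py", line 6, in ray
    c,f=K(n); x=(u-c["cx"])/f; y=(v-c["cy"])/f; a,b=x,y
        ~^^^
  File "h.py", line 4, in K
    c=calibration(n); return c,240/np.tan(np.radians(c["fov_y"]/2))
ValueError: time passes only in moves, steps and waits
```

```bash
python3 - <<'E'
s=open('h.py').read()
s=s.replace("def K(n):\n    c=calibration(n);","C={n:calibration(n) for n in('top','side')}\ndef K(n):\n    c=C[n];")
open('h.py','w').write(s)
E
python3 - <<'E'
from h import *
np.set_printoptions(precision=3,suppress=True)
d=np.load("topd.npy");ds=np.load("sided.npy")
psi=np.radians(15.7); X=np.array([np.cos(psi),np.sin(psi)]);Y=np.array([-X[1],X[0]])
c0=np.array([497,-250.])
for n,D,R in (("top",d,(265,295,400,460)),("side",ds,(305,360,315,380))):
    P=np.array([pt(n,u,v,D[v,u]) for v in range(*R[:2]) for u in range(*R[2:]) if D[v,u]>0])
    a=(P[:,:2]-c0)@X; b=(P[:,:2]-c0)@Y
    m=(P[:,2]>100)&(abs(a)<18)&(abs(b)<60)
    cc=m&(abs(b)<33)
    print(n,m.sum(),"a pct",np.percentile(a[cc],[5,50,95]),"b pct",np.percentile(b[m],[1,50,99]),"z",np.percentile(P[cc,2],[5,50,95]))
    print(" fit yaw off deg",np.degrees(np.polyfit(b[m],a[m],1)[0]))
H=np.array([pt("top",u,v,d[v,u]) for v in range(0,480,4) for u in range(0,640,4) if d[v,u]>0])
H=H[H[:,2]>135]
print(len(H)); print(H[::max(1,len(H)//25)])
E
```

```text
top 355 a pct [-4.362  2.116  8.089] b pct [-48.055   2.951  53.424] z [116.029 120.086 123.489]
 fit yaw off deg 0.03748482681853557
side 465 a pct [-7.001 -3.111  4.589] b pct [-49.587  -1.822  51.775] z [114.223 119.882 122.879]
 fit yaw off deg -0.0403468536947196
309
[[ 716.214 -250.417  138.705]
 [ 651.026 -638.756  159.277]
 [ 641.796 -664.339  159.641]
 [ 632.647 -690.372  159.51 ]
 [ 644.897  539.794  169.28 ]
 [ 615.476 -688.989  158.986]
 [ 607.892 -653.735  157.188]
 [ 621.439  157.343  139.94 ]
 [ 592.55  -632.333  146.763]
 [ 582.754 -634.434  155.938]
 [ 573.096 -656.679  161.077]
 [ 558.498 -632.334  141.927]
 [ 547.742 -654.737  160.448]
 [ 532.869 -632.105  138.744]
 [ 522.417 -651.53   161.776]
 [ 506.723 -633.802  146.451]
 [ 496.805 -667.612  160.637]
 [ 480.61  -650.236  158.234]
 [ 464.354 -634.404  153.564]
 [ 454.861 -672.358  161.147]
 [ 438.924 -652.716  162.249]
 [ 422.972 -634.482  161.528]
 [ 405.61  -633.312  148.007]
 [ 397.013 -667.532  161.106]
 [ 380.447 -667.004  159.967]
 [ 363.842 -666.682  158.568]]
```

Bar centre is about (497, -248, 115) and the cart yaw is about 15.7°. Moving over now.

```bash
python3 -m inch '{"slide":[[-4.1,-3.9,-0.4],[-8.2,-7.8,-0.8],[-12.3,-11.7,-1.2],[-16.4,-15.6,-1.6],[-20.5,-19.5,-2]],"delta_rot":[[0,0,5],[0,0,10],[0,0,15],[0,0,20],[0,0,25]],"claw":[-1,-1,-1,-1,-1]}'
cat > g.py <<'E'
import sys,numpy as np
from plant import manip
from scipy.spatial.transform import Rotation as R
s=manip.sense(); Rt=s["eef_rot"]; p=s["tool_pos"]
t=np.array([float(v) for v in sys.argv[1:4]]); yaw=np.radians(float(sys.argv[4]) if len(sys.argv)>4 else 15.7)
X=np.array([np.cos(yaw),np.sin(yaw),0]); z=np.array([0,0,-1.]); G=np.c_[np.cross(X,z),X,z]
np.set_printoptions(precision=2,suppress=True)
print("t",s["time_s"],"pos",p,"F",s["force"],"w",s["gripper_width"])
print("slide cm",Rt.T@(t-p)/10,"rot",np.degrees(R.from_matrix(Rt.T@G).as_rotvec()))
E
python3 g.py 497 -248 240
```

```text
time_s: 1.12
tool_pos: [307.0, 392.6, 251.7]
eef_rot: [[-0.78, 0.626, 0.0], [0.626, 0.78, 0.001], [0.0, 0.001, -1.0]]
force: [0.0, -0.2, 0.2]
gripper_width: 0.997
t 1.125 pos [307.02 392.64 251.73] F [ 0.05 -0.21  0.21] w 0.9969322325953229
slide cm [-54.91 -38.09   1.12] rot [ 0.05 -0.03 35.57]
```

```bash
python3 -m inch '{"slide":[[-4.9,-3.4,0],[-9.8,-6.8,0],[-14.7,-10.2,0],[-19.6,-13.6,0],[-24.5,-17,0]],"delta_rot":[[0,0,4],[0,0,8],[0,0,12],[0,0,16],[0,0,20]],"claw":[-1,-1,-1,-1,-1]}'
python3 g.py 497 -248 240
```

```text
time_s: 1.75
tool_pos: [392.3, 104.9, 252.0]
eef_rot: [[-0.517, 0.856, 0.002], [0.856, 0.517, 0.002], [0.001, 0.003, -1.0]]
force: [1.0, 0.9, -0.1]
gripper_width: 1.001
t 1.75 pos [392.28 104.91 251.98] F [ 0.96  0.86 -0.07] w 1.001232663374365
slide cm [-35.62  -9.29   1.13] rot [ 0.15 -0.08 15.44]
```

```bash
python3 -m inch '{"slide":[[-6,-1.5,0],[-12,-3.1,0],[-18,-4.7,0],[-24,-6.2,0],[-30,-7.8,0.5]],"delta_rot":[[0,0,4],[0,0,8],[0,0,12],[0,0,15.4],[0,0,15.4]],"claw":[-1,-1,-1,-1,-1]}'
python3 g.py 497 -248 240
```

```text
time_s: 2.38
tool_pos: [481.9, -193.8, 247.6]
eef_rot: [[-0.272, 0.962, 0.006], [0.962, 0.272, 0.003], [0.002, 0.006, -1.0]]
force: [0.8, 0.2, 0.4]
gripper_width: 0.998
t 2.375 pos [ 481.86 -193.85  247.58] F [0.77 0.24 0.42] w 0.9984581288332736
slide cm [-5.62 -0.02  0.75] rot [ 0.37 -0.1   0.09]
```

```bash
python3 -m inch '{"slide":[[-4,0,0.5],[-5.6,0,2],[-5.6,0,5],[-5.6,0,7.5],[-5.6,0,8]],"delta_rot":[[0.2,0,0],[0.4,0,0],[0.4,0,0],[0.4,0,0],[0.4,0,0]],"claw":[-1,-1,-1,-1,-1]}'
python3 g.py 497 -248 96
python3 - <<'E'
from h import *
np.set_printoptions(precision=1,suppress=True)
p,d=camera("side"); cv2.imwrite("pics/side2.png",cv2.resize(p[180:370,270:480],None,fx=3,fy=3))
E
```

```text
time_s: 3.0
tool_pos: [496.4, -246.7, 165.8]
eef_rot: [[-0.272, 0.962, -0.004], [0.962, 0.272, 0.003], [0.004, -0.004, -1.0]]
force: [0.9, 0.5, -0.2]
gripper_width: 1.001
t 3.0 pos [ 496.4  -246.68  165.84] F [ 0.87  0.49 -0.2 ] w 1.0010902841776035
slide cm [-0.17  0.05  6.98] rot [-0.21 -0.21  0.1 ]
```

View pics/side2.png

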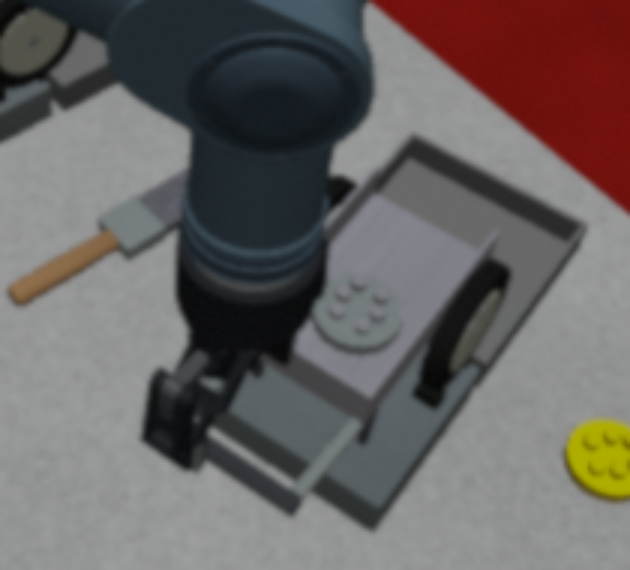

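The fingers straddle the bar, at about (260,465) in the crop, and are clear of the struts. Descending.

```bash
python3 -m inch '{"slide":[[-0.1,0,2],[-0.2,0,4],[-0.2,0,5.5],[-0.2,0,7],[-0.2,0,7]],"delta_rot":[[0,0,0],[0,0,0],[0,0,0],[0,0,0],[0,0,0]],"claw":[-1,-1,-1,-1,-1]}'
python3 -m inch '{"slide":[[0,0,0.2],[0,0,0.2],[0,0,0.2],[0,0,0.2],[0,0,0.2]],"delta_rot":[[0,0,0],[0,0,0],[0,0,0],[0,0,0],[0,0,0]],"claw":[0,0,0.4,0.4,0.4]}'
python3 g.py 497 -248 96
```

```text
time_s: 3.68
tool_pos: [496.0, -248.2, 94.8]
eef_rot: [[-0.272, 0.962, -0.006], [0.962, 0.272, 0.003], [0.005, -0.005, -1.0]]
force: [0.1, 0.3, -0.6]
gripper_width: 1.001
time_s: 4.3
tool_pos: [496.1, -248.2, 93.0]
eef_rot: [[-0.272, 0.962, -0.006], [0.962, 0.272, 0.003], [0.004, -0.005, -1.0]]
force: [-0.6, 0.4, -0.2]
gripper_width: 0.302
t 4.3 pos [ 496.14 -248.2    93.02] F [-0.6   0.43 -0.15] w 0.3020191205693775
slide cm [-0.    0.09 -0.3 ] rot [-0.28 -0.25  0.11]
```

```bash
python3 -m inch '{"slide":[[0,0.1,-0.2],[0,0.1,-0.2],[0,0.1,-0.2],[0,0.1,-0.2],[0,0.1,-0.2]],"delta_rot":[[0,0,0],[0,0,0],[0,0,0],[0,0,0],[0,0,0]],"claw":[0.6,0.8,1,1,1]}'
python3 - <<'E'
from h import *
print(manip.sense()["force"],manip.sense()["moment"])
for n,(y,x,h,w,s) in dict(side=(200,300,170,180,4),top=(150,340,150,150,3)).items():
    p,d=camera(n); cv2.imwrite(f"pics/{n}3.png",cv2.resize(p[y:y+h,x:x+w],None,fx=3.3,fy=3.3))
E
```

```text
time_s: 4.92
tool_pos: [496.9, -248.0, 95.4]
eef_rot: [[-0.272, 0.962, -0.006], [0.962, 0.272, 0.003], [0.005, -0.005, -1.0]]
force: [-2.0, 1.3, 5.6]
gripper_width: 0.142
[-2.01515647  1.25293066  5.64921595] [0.1877362  0.5280279  0.06146101]
```

View pics/side3.png

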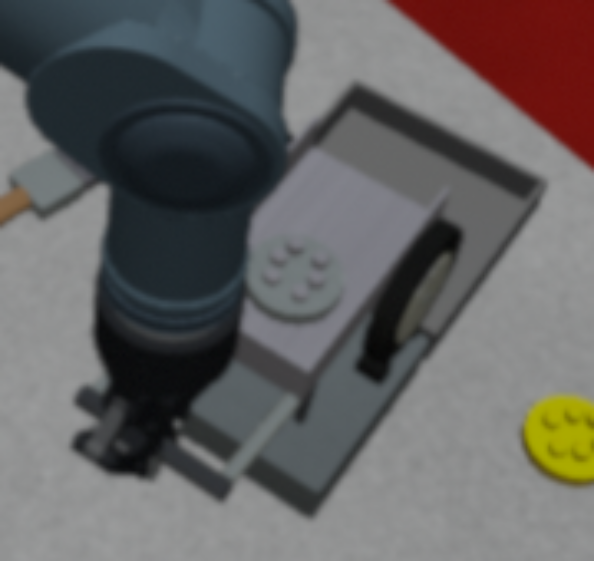

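```bash
cat > arc.py <<'E'
import sys,numpy as np
from plant import manip
np.set_printoptions(precision=2,suppress=True)
s=manip.sense(); Rt=s["eef_rot"]; p=s["tool_pos"]; p0=np.array([496.9,-248.0,95.4])
X=np.array([np.cos(np.radians(15.7)),np.sin(np.radians(15.7)),0]); Z=np.array([0,0,1.])
arc=lambda t:p0+X*(200-200*np.cos(t)+25*np.sin(t))+Z*(200*np.sin(t)+25*np.cos(t)-25)
r=p-p0; th=np.arctan2(r[2]+25,200-r@X)-np.arctan2(25,200)
print("t",round(s["time_s"],2),"theta~",round(th,3),"radius err",round(np.hypot(r[2]+25,200-r@X)-np.hypot(25,200),1),"F",s["force"],"w",round(s["gripper_width"],3))
for t in sys.argv[1:]: print(t,Rt.T@(arc(float(t))-p)/10)
E
python3 -m inch '{"slide":[[0,0.15,-0.8],[0,0.3,-1.6],[0,0.45,-2.3],[0,0.65,-3.1],[0,0.9,-3.9]],"delta_rot":[[0,0,0],[0,0,0],[0,0,0],[0,0,0],[0,0,0]],"claw":[1,1,1,1,1]}'
python3 arc.py 0.25 0.3 0.35 0.4 0.45
```

```text
time_s: 5.65
tool_pos: [505.0, -245.6, 134.7]
eef_rot: [[-0.272, 0.962, -0.008], [0.962, 0.272, 0.004], [0.006, -0.007, -1.0]]
force: [-1.5, -0.6, -2.3]
gripper_width: 0.141
t 5.65 theta~ 0.2 radius err 0.5 F [-1.51 -0.6  -2.29] w 0.141
0.25 [-0.    0.39 -0.94]
0.3 [ 0.    0.77 -1.87]
0.35 [ 0.01  1.2  -2.78]
0.4 [ 0.01  1.68 -3.67]
0.45 [ 0.02  2.2  -4.53]
```

```bash
python3 -m inch '{"slide":[[0,0.4,-0.95],[0,0.77,-1.87],[0,1.2,-2.8],[0,1.7,-3.65],[0,1.7,-3.65]],"delta_rot":[[0,0,0],[0,0,0],[0,0,0],[0,0,0],[0,0,0]],"claw":[1,1,1,1,1]}'
python3 arc.py 0.45 0.5 0.55 0.6 0.65
python3 - <<'E'
from h import *
for n,(y,x,h,w,s) in dict(side=(180,300,190,200,4),top=(100,320,200,200,3)).items():
    p,d=camera(n); cv2.imwrite(f"pics/{n}4.png",cv2.resize(p[y:y+h,x:x+w],None,fx=3,fy=3))
E
```

```text
time_s: 6.28
tool_pos: [520.4, -241.2, 172.0]
eef_rot: [[-0.271, 0.962, -0.011], [0.962, 0.272, 0.006], [0.008, -0.009, -1.0]]
force: [-7.0, 0.1, 2.5]
gripper_width: 0.143
t 6.28 theta~ 0.4 radius err 1.3 F [-7.    0.09  2.46] w 0.143
0.45 [-0.02  0.63 -0.79]
0.5 [-0.01  1.19 -1.63]
0.55 [-0.    1.79 -2.44]
0.6 [ 0.    2.43 -3.21]
0.65 [ 0.01  3.11 -3.96]
```

View pics/side4.png

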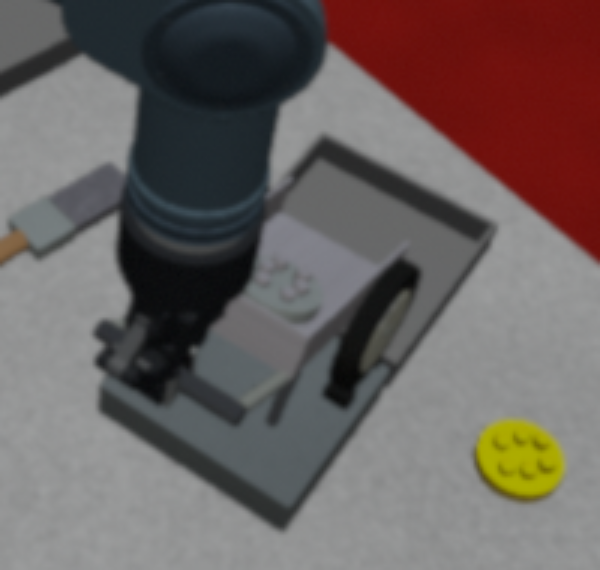

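View pics/top4.png

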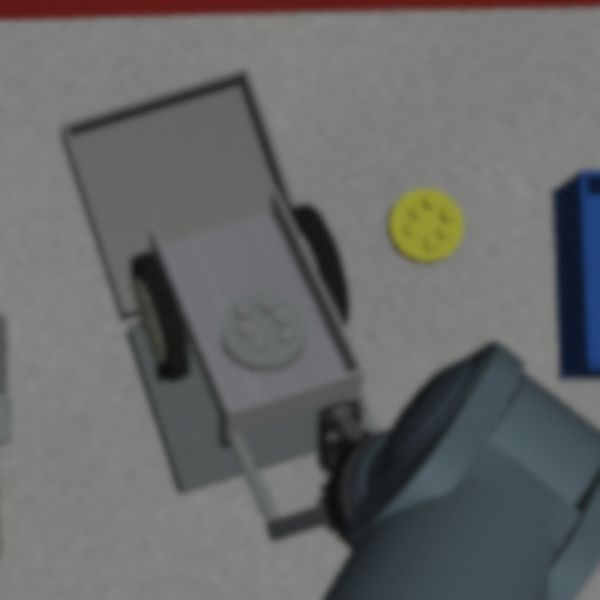

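The cart has tilted evenly to 0.4 rad and the plate hasn't slid yet. Continuing slowly.

```bash
python3 -m inch '{"slide":[[0,0.4,-0.5],[0,0.75,-0.95],[0,1.1,-1.5],[0,1.45,-2],[0,1.8,-2.45]],"delta_rot":[[0,0,0],[0,0,0],[0,0,0],[0,0,0],[0,0,0]],"claw":[1,1,1,1,1]}'
python3 arc.py 0.58 0.61 0.64 0.67 0.70
```

```text
time_s: 7.0
tool_pos: [535.3, -236.8, 196.6]
eef_rot: [[-0.27, 0.963, -0.016], [0.963, 0.27, 0.007], [0.011, -0.014, -1.0]]
force: [-8.1, -0.0, 3.4]
gripper_width: 0.139
t 7.0 theta~ 0.543 radius err 2.2 F [-8.14 -0.    3.43] w 0.139
0.58 [-0.03  0.63 -0.44]
0.61 [-0.02  1.02 -0.9 ]
0.64 [-0.02  1.43 -1.35]
0.67 [-0.01  1.85 -1.79]
0.70 [-0.01  2.28 -2.21]
```

```bash
python3 -m inch '{"slide":[[0,0.25,-0.45],[0,0.6,-0.95],[0,1.0,-1.45],[0,1.4,-1.9],[0,1.8,-2.3]],"delta_rot":[[0,0,0],[0,0,0],[0,0,0],[0,0,0],[0,0,0]],"claw":[1,1,1,1,1]}'
python3 arc.py 0.73 0.76 0.79 0.82 0.85
python3 - <<'E'
from h import *
for n,(y,x,h,w,s) in dict(side=(180,300,190,200,4),top=(100,320,200,200,3)).items():
    p,d=camera(n); cv2.imwrite(f"pics/{n}5.png",cv2.resize(p[y:y+h,x:x+w],None,fx=3,fy=3))
E
```

```text
time_s: 7.62
tool_pos: [554.2, -231.4, 219.7]
eef_rot: [[-0.271, 0.963, -0.015], [0.963, 0.271, 0.008], [0.011, -0.012, -1.0]]
force: [0.8, 0.7, -4.3]
gripper_width: 0.133
t 7.62 theta~ 0.692 radius err 3.4 F [ 0.79  0.65 -4.27] w 0.133
0.73 [-0.05  0.79 -0.28]
0.76 [-0.04  1.25 -0.67]
0.79 [-0.04  1.72 -1.05]
0.82 [-0.03  2.2  -1.42]
0.85 [-0.03  2.69 -1.77]
```

View pics/side5.png

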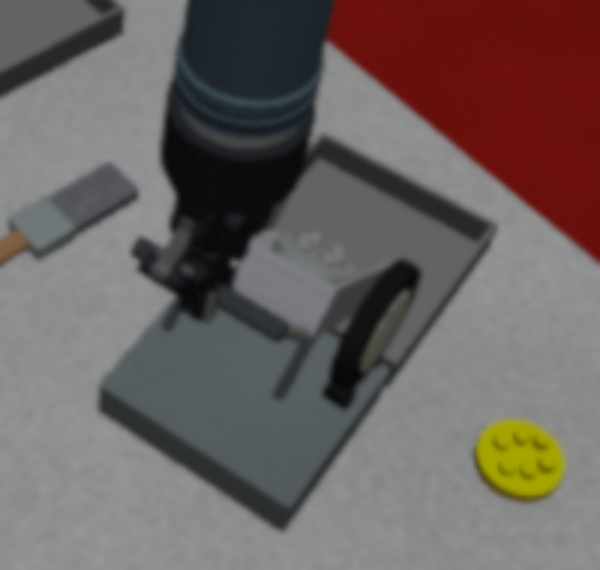

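View pics/top5.png

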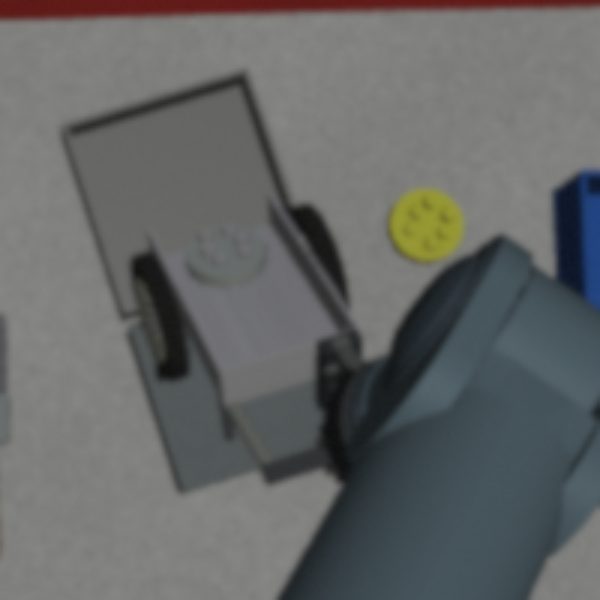

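```bash
cat > bar.py <<'E'
from h import *
np.set_printoptions(precision=1,suppress=True)
s=manip.sense(); p=s["tool_pos"]; Rt=s["eef_rot"]
pic,D=camera("side")
pp=proj("side",p-Rt[:,2]*19)
psi=np.radians(15.7); X=np.array([np.cos(psi),np.sin(psi),0]);Y=np.array([-X[1],X[0],0])
g=p-Rt[:,2]*19
u0,v0=map(int,pp)
P=np.array([pt("side",u,v,D[v,u]) for v in range(v0-60,v0+60) for u in range(u0-60,u0+60) if D[v,u]>0])-g
a,b,c=P@X,P@Y,P[:,2]
m=(b<-30)&(b>-51)&(abs(a)<22)&(abs(c)<30)
print("rel grasp: a",np.percentile(a[m],[5,50,95]),"z",np.percentile(c[m],[5,50,95]),m.sum())
E
python3 bar.py
```

```text
rel grasp: a [-7.8 -4.  14.8] z [-24.    0.3   3.6] 106
```

The plate is sliding, now near the lip at about (227,255) in the top crop. The bar has rolled about 4 mm towards the fingertips but is still held. I'll allow for that in the height.

```bash
python3 -m inch '{"slide":[[0,0.6,-0.6],[0,1.2,-1.1],[0,1.7,-1.5],[0,2.2,-1.9],[0,2.7,-2.25]],"delta_rot":[[0,0,0],[0,0,0],[0,0,0],[0,0,0],[0,0,0]],"claw":[1,1,1,1,1]}'
python3 arc.py 0.9 0.95 1.0 1.05 1.1; python3 bar.py
python3 - <<'E'
from h import *
for n,(y,x,h,w,s) in dict(top=(100,320,200,200,3)).items():
    p,d=camera(n); cv2.imwrite(f"pics/{n}6.png",cv2.resize(p[y:y+h,x:x+w],None,fx=3,fy=3))
E
```

```text
time_s: 8.4
tool_pos: [579.9, -224.0, 242.5]
eef_rot: [[-0.271, 0.963, -0.017], [0.963, 0.271, 0.009], [0.013, -0.014, -1.0]]
force: [-3.5, 1.1, -0.2]
gripper_width: 0.14
t 8.4 theta~ 0.863 radius err 4.6 F [-3.46  1.1  -0.24] w 0.14
0.9 [-0.06  0.89 -0.03]
0.95 [-0.05  1.75 -0.54]
1.0 [-0.05  2.64 -1.01]
1.05 [-0.04  3.56 -1.44]
1.1 [-0.04  4.49 -1.81]
rel grasp: a [-7.7 -3.5  6.4] z [-25.7  -0.9   2.8] 110
```

View pics/top6.png

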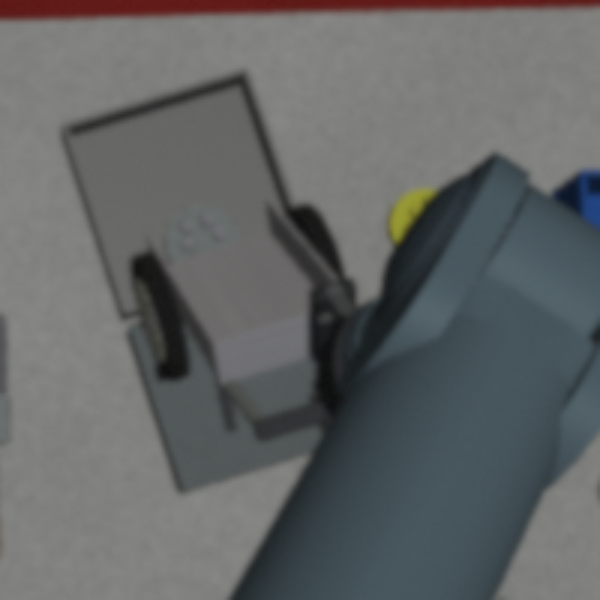

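The plate is part way over the lip, at (200,230) in the crop. Continuing to about 1.1 rad.

```bash
python3 -m inch '{"slide":[[0,0.9,-0.5],[0,1.75,-1.05],[0,2.65,-1.55],[0,3.55,-1.95],[0,4.5,-2.35]],"delta_rot":[[0,0,0],[0,0,0],[0,0,0],[0,0,0],[0,0,0]],"claw":[1,1,1,1,1]}'
python3 arc.py 1.05 1.1 1.15; python3 bar.py
python3 - <<'E'
from h import *
for n,(y,x,h,w,s) in dict(top=(100,320,200,200,3),side=(180,300,190,200,4)).items():
    p,d=camera(n); cv2.imwrite(f"pics/{n}7.png",cv2.resize(p[y:y+h,x:x+w],None,fx=3,fy=3))
E
```

```text
time_s: 9.12
tool_pos: [623.7, -211.5, 267.3]
eef_rot: [[-0.271, 0.962, -0.017], [0.962, 0.271, 0.011], [0.015, -0.013, -1.0]]
force: [-5.6, 3.8, 4.2]
gripper_width: 0.137
t 9.12 theta~ 1.114 radius err 6.8 F [-5.65  3.78  4.2 ] w 0.137
1.05 [-0.1  -0.96  1.11]
1.1 [-0.1  -0.03  0.73]
1.15 [-0.09  0.92  0.4 ]
rel grasp: a [-7.4 -3.5  3.1] z [-26.   -3.5   0.6] 122
```

View pics/top7.png

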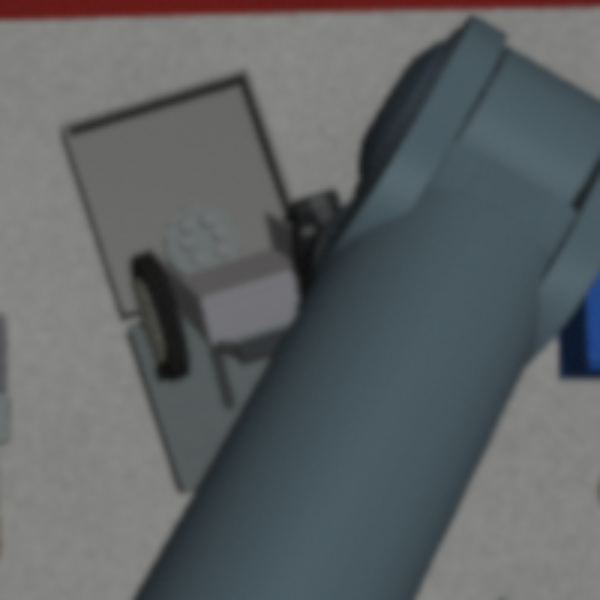

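View pics/side7.png

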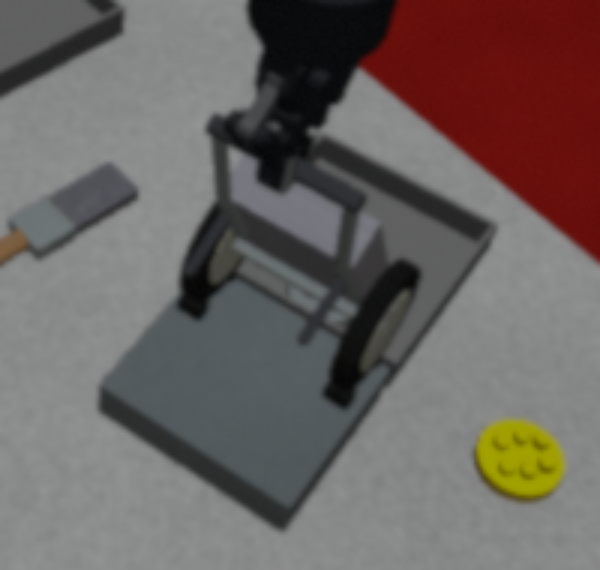

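```bash
cat > pl.py <<'E'
from h import *
np.set_printoptions(precision=1,suppress=True)
psi=np.radians(15.7); X=np.array([np.cos(psi),np.sin(psi),0]);Y=np.array([-X[1],X[0],0])
H=np.array([497.3,-248,115])
p,D=camera("top")
for r in cut_out("top","plate"):
    v,u=np.nonzero(r["mask"]); k=D[v,u]>0
    P=np.array([pt("top",a,b,D[b,a]) for a,b in zip(u[k],v[k])])
    q=P-H; a,b=q@X,q@Y
    print(round(r["p"],2),np.round(r["xy"]),"n",len(P),"med",np.median(P,0),"fwd",np.percentile(a,[3,50,97]),"lat",np.percentile(b,[3,50,97]),"z",np.percentile(P[:,2],[3,25,50,75,97]),"slope dz/dfwd",np.polyfit(a,P[:,2],1)[0])
E
python3 pl.py
```

```text
0.82 [385. 177.] n 452 med [ 751.6 -174.7   16.2] fwd [241.1 263.9 290.2] lat [-26.5   1.4  27.7] z [ 3.7 14.3 16.2 19.3 26.1] slope dz/dfwd -0.2444176254915889
```

```bash
cat >> pl.py <<'E'
    for lo in range(220,300,6):
        m=(a>=lo)&(a<lo+6)&(abs(b)<31)
        if m.sum()>4: print(lo,m.sum(),np.percentile(P[m,2],[10,30,50,80,95]))
E
python3 pl.py
```

```text
0.71 [387. 177.] n 430 med [ 750.7 -176.4   16.4] fwd [241.7 263.  288.1] lat [-27.   -0.6  25.9] z [12.1 14.8 16.4 19.  26. ] slope dz/dfwd -0.04008778595654266
238 33 [13.3 14.6 15.5 17.5 23.5]
244 53 [14.  16.  17.8 21.9 24.8]
250 52 [13.  15.5 17.2 19.2 23.2]
256 61 [13.  14.3 16.2 19.7 24.2]
262 61 [14.2 15.3 16.6 23.5 26. ]
268 58 [13.1 14.9 15.8 18.  24.5]
274 51 [14.3 15.6 18.4 24.7 26.8]
280 33 [13.9 15.1 16.1 18.2 22.2]
286 24 [13.5 14.6 15.8 16.9 18.2]
```

The plate lies flat in the tray: its top is at z≈16 everywhere and it spans 241–290 mm forward. Lowering now.

```bash
python3 arc.py 1.05 1.0 0.95 0.9 0.85
```

```text
t 9.47 theta~ 1.115 radius err 6.8 F [-4.77  2.84  4.23] w 0.137
1.05 [-0.09 -0.99  1.12]
1.0 [-0.1  -1.91  1.54]
0.95 [-0.11 -2.8   2.01]
0.9 [-0.11 -3.67  2.53]
0.85 [-0.12 -4.51  3.08]
```

```bash
python3 -m inch '{"slide":[[0,-0.95,0.4],[0,-1.9,0.85],[0,-2.8,1.4],[0,-3.65,1.95],[0,-4.5,2.55]],"delta_rot":[[0,0,0],[0,0,0],[0,0,0],[0,0,0],[0,0,0]],"claw":[1,1,1,1,1]}'
python3 arc.py 0.8 0.75 0.7 0.65 0.6; python3 bar.py
```

```text
time_s: 10.1
tool_pos: [580.4, -223.9, 243.3]
eef_rot: [[-0.271, 0.962, -0.013], [0.962, 0.271, 0.01], [0.013, -0.01, -1.0]]
force: [-1.8, 1.5, 5.6]
gripper_width: 0.137
t 10.1 theta~ 0.867 radius err 5.1 F [-1.84  1.51  5.58] w 0.137
0.8 [-0.07 -0.82  1.21]
0.75 [-0.08 -1.6   1.85]
0.7 [-0.09 -2.35  2.52]
0.65 [-0.1  -3.07  3.23]
0.6 [-0.11 -3.75  3.97]
rel grasp: a [-7.6 -4.   5.6] z [-24.3  -1.4   1.9] 110
```

```bash
python3 -m inch '{"slide":[[0,-0.8,0.8],[0,-1.6,1.45],[0,-2.35,2.15],[0,-3.05,2.9],[0,-3.75,3.65]],"delta_rot":[[0,0,0],[0,0,0],[0,0,0],[0,0,0],[0,0,0]],"claw":[1,1,1,1,1]}'
python3 arc.py 0.55 0.5 0.45 0.4 0.35; python3 bar.py
```

```text
time_s: 10.78
tool_pos: [541.9, -235.0, 205.9]
eef_rot: [[-0.269, 0.963, -0.014], [0.963, 0.269, 0.01], [0.013, -0.011, -1.0]]
force: [-1.6, 1.5, 5.2]
gripper_width: 0.142
t 10.78 theta~ 0.6 radius err 2.9 F [-1.64  1.46  5.24] w 0.142
0.55 [-0.05 -0.42  0.97]
0.5 [-0.06 -1.02  1.78]
0.45 [-0.07 -1.58  2.62]
0.4 [-0.09 -2.1   3.48]
0.35 [-0.1  -2.57  4.37]
rel grasp: a [-7.8 -3.2 17.9] z [-20.5   0.2   3.3] 113
```

```bash
python3 -m inch '{"slide":[[0,-0.55,0.75],[0,-1.05,1.55],[0,-1.6,2.4],[0,-2.1,3.3],[0,-2.6,4.2]],"delta_rot":[[0,0,0],[0,0,0],[0,0,0],[0,0,0],[0,0,0]],"claw":[1,1,1,1,1]}'
python3 arc.py 0.3 0.25 0.2 0.15 0.1; python3 bar.py
```

```text
time_s: 11.45
tool_pos: [515.0, -242.7, 162.8]
eef_rot: [[-0.267, 0.963, -0.014], [0.964, 0.267, 0.008], [0.012, -0.012, -1.0]]
force: [0.9, -0.5, 1.6]
gripper_width: 0.139
t 11.45 theta~ 0.347 radius err 1.8 F [ 0.92 -0.52  1.58] w 0.139
0.3 [-0.03 -0.24  0.94]
0.25 [-0.04 -0.62  1.88]
0.2 [-0.06 -0.96  2.83]
0.15 [-0.07 -1.24  3.79]
0.1 [-0.08 -1.48  4.77]
rel grasp: a [-7.6 -1.3 18.8] z [-12.6   0.9   4.7] 121
```

```bash
python3 -m inch '{"slide":[[0,-0.3,0.9],[0,-0.65,1.8],[0,-1.0,2.7],[0,-1.25,3.65],[0,-1.5,4.5]],"delta_rot":[[0,0,0],[0,0,0],[0,0,0],[0,0,0],[0,0,0]],"claw":[1,1,1,1,1]}'
python3 arc.py 0.08 0.06 0.04 0.02 0; python3 bar.py
```

```text
time_s: 12.12
tool_pos: [499.9, -247.0, 116.3]
eef_rot: [[-0.267, 0.964, -0.013], [0.964, 0.267, 0.006], [0.01, -0.011, -1.0]]
force: [-0.9, -3.3, 2.5]
gripper_width: 0.142
t 12.12 theta~ 0.105 radius err 0.5 F [-0.88 -3.28  2.52] w 0.142
0.08 [-0.02 -0.05  0.5 ]
0.06 [-0.03 -0.13  0.9 ]
0.04 [-0.03 -0.19  1.3 ]
0.02 [-0.03 -0.25  1.7 ]
0 [-0.04 -0.3   2.1 ]
rel grasp: a [-7.2 -1.3 17.9] z [-5.4  2.7  6.1] 125
```

```bash
python3 -m inch '{"slide":[[0,-0.05,0.35],[0,-0.1,0.7],[0,-0.15,1.0],[0,-0.2,1.3],[0,-0.25,1.6]],"delta_rot":[[0,0,0],[0,0,0],[0,0,0],[0,0,0],[0,0,0]],"claw":[1,1,1,1,1]}'
python3 -m inch '{"slide":[[0,0,0.1],[0,0,0.2],[0,0,0.3],[0,0,0.4],[0,0,0.4]],"delta_rot":[[0,0,0],[0,0,0],[0,0,0],[0,0,0],[0,0,0]],"claw":[1,1,1,1,1]}'
python3 arc.py 0; python3 bar.py
```

```text
time_s: 12.8
tool_pos: [497.2, -247.8, 99.6]
eef_rot: [[-0.266, 0.964, -0.013], [0.964, 0.267, 0.006], [0.009, -0.011, -1.0]]
force: [-2.0, -3.0, 2.1]
gripper_width: 0.137
time_s: 13.42
tool_pos: [496.8, -247.9, 96.9]
eef_rot: [[-0.266, 0.964, -0.013], [0.964, 0.266, 0.007], [0.011, -0.011, -1.0]]
force: [-5.8, -1.2, 11.8]
gripper_width: 0.138
t 13.43 theta~ 0.007 radius err 0.2 F [-5.79 -1.21 11.78] w 0.138
0 [-0.01  0.    0.15]
rel grasp: a [-6.9 -0.4 18.3] z [-3.3  2.4  6.7] 128
```

The upward force rose from 2 to 12 N, so the legs are down. Opening.

```bash
python3 -m inch '{"slide":[[0,0,0],[0,0,0],[0,0,0],[0,0,0],[0,0,0]],"delta_rot":[[0,0,0],[0,0,0],[0,0,0],[0,0,0],[0,0,0]],"claw":[0.7,0.5,0.3,0,-0.3]}'
python3 -m inch '{"slide":[[0,0,0],[0,0,0],[0,0,0],[0,0,0],[0,0,0]],"delta_rot":[[0,0,0],[0,0,0],[0,0,0],[0,0,0],[0,0,0]],"claw":[-0.6,-1,-1,-1,-1]}'
python3 bar.py
```

```text
time_s: 14.1
tool_pos: [497.1, -247.3, 96.7]
eef_rot: [[-0.267, 0.964, -0.013], [0.964, 0.267, 0.008], [0.011, -0.011, -1.0]]
force: [-0.8, 0.1, -0.7]
gripper_width: 0.649
time_s: 14.72
tool_pos: [497.1, -247.4, 96.7]
eef_rot: [[-0.267, 0.964, -0.013], [0.964, 0.267, 0.008], [0.011, -0.011, -1.0]]
force: [0.3, 0.3, -0.2]
gripper_width: 1.002
rel grasp: a [-7.7 -0.7 18.9] z [-2.6  3.   6.9] 124
```

```bash
python3 -m inch '{"slide":[[0,0,-1.5],[0,0,-4],[0,0,-7],[0,0,-10],[0,0,-13]],"delta_rot":[[0,0,0],[0,0,0],[0,0,0],[0,0,0],[0,0,0]],"claw":[-1,-1,-1,-1,-1]}'
python3 -m inch '{"slide":[[0,-2,-2],[0,-5,-2],[0,-8,-2],[0,-9,-2],[0,-9,-2]],"delta_rot":[[0,0,0],[0,0,0],[0,0,0],[0,0,0],[0,0,0]],"claw":[-1,-1,-1,-1,-1]}'
python3 pl.py | head -1
python3 - <<'E'
from h import *
for n,(y,x,h,w,s) in dict(top=(100,320,200,200,3),side=(180,300,190,200,4)).items():
    p,d=camera(n); cv2.imwrite(f"pics/{n}8.png",cv2.resize(p[y:y+h,x:x+w],None,fx=3,fy=3)); np.save(n+"d2.npy",d); cv2.imwrite(f"pics/{n}9.png",p)
E
```

```text
time_s: 15.4
tool_pos: [498.8, -248.8, 228.7]
eef_rot: [[-0.266, 0.964, -0.012], [0.964, 0.266, 0.008], [0.011, -0.01, -1.0]]
force: [0.9, -0.2, -0.6]
gripper_width: 0.998
time_s: 16.02
tool_pos: [412.4, -272.9, 250.1]
eef_rot: [[-0.265, 0.964, -0.01], [0.964, 0.265, 0.009], [0.011, -0.008, -1.0]]
force: [-0.7, 0.9, 0.0]
gripper_width: 1.001
0.69 [458. 173.] n 479 med [ 756.7 -363.2   12.1] fwd [194.3 218.5 245.2] lat [-208.6 -181.  -154.3] z [ 6.8 10.6 12.1 15.1 21.5] slope dz/dfwd 0.030493587130612818
```

View pics/top9.png

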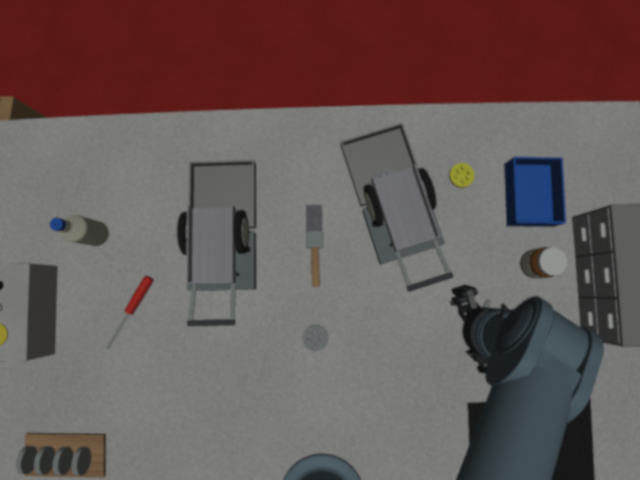

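View pics/side8.png

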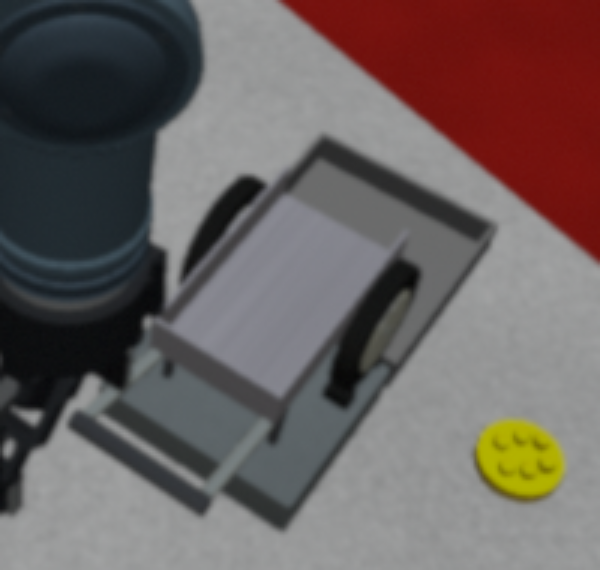

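Run:
```python
from h import *
p=cv2.imread("pics/top9.png")[120:220,335:445]; q=cv2.convertScaleAbs(p,alpha=2.0)
cv2.imwrite("pics/z9.png",cv2.resize(q,None,fx=6,fy=6,interpolation=2))
d=np.load("topd2.npy"); d0=np.load("topd.npy")
for v in range(156,182,2): print(v,' '.join('%3.0f'%pt("top",u,v,d[v,u])[2] for u in range(360,420,3)),'|',' '.join('%3.0f'%pt("top",u,v,d0[v,u])[2] for u in range(372,408,4)))
```

```text
156   4   2   2   3   5   2   2   4   3   3   4   6   6   3   5   5   4  25  -1  -2 |  -0   4   3   6   3   0   3   5   4
158   5   5   1   5   4   2   2   4   3   3   3   4   6   4   4   4   7  15  29  -0 |  -1   5   2   5   2   3   3   3   7
160   2   5   1   5   3   1   2   1   3   4   5   3   8   3   2   3   3  12  31  -3 |   3   1   1   3   2   2   3   1   7
162   3   7   6   3   3   5   3   4   2   4   4   2   1   4   4   1   5   5  29  -1 |   7   7   0   5   4   6   4   2   3
164   3   6   9   3   4   1   4   4   8   2   3   5   7   7   1   3   5   3 131  -0 |   5   5   3   3   6   5   3   7   5
166   1   1   6  -1   2   2   5   4   6   2   2   1   2   4   3   3   1   6 129  30 |   2   5   4   4   7   5   3   2   1
168   4   4   4   2   1   6   4   2  14  14   3   2   5   2   2   6  99  99 126  34 |   4   3   4   5   4   3   1   0   4
170  -1   4   3   1   5   3   6  16  13  16  13  15   5  11 100 103 101 100 117 115 |   6   4   4   4   4   5   5   6  98
172   9   6  -1   8   2   2  17  15  16  26  27  16 103 103 100  99 100 100 109 128 |   3   4   4   6   3   2  96  98  98
174   2   5   5   1   6   6  14  24  25  22 103 100  97  96  99 101  99 100 105 130 |  -0   7   5   3 103 103  97  98 100
176   3   7   4   3   5   2  19  22  95  98 103  98 101 103 101  98 100  98 101 125 |   5   4   2  99 102 103  99 101  99
178   5   4   2   3 121  12 101  99  99 100  98  98 101  99 102 101 100 102 101 1064 | 117   2  99  98  99 104  99 100 103
180   6   2  -1   4 107  97  99  99  97  99 100 102  98 100  97 102 101  98 102 109 | 109  96 102  99 101  98  97  96  98
```

View pics/z9.png

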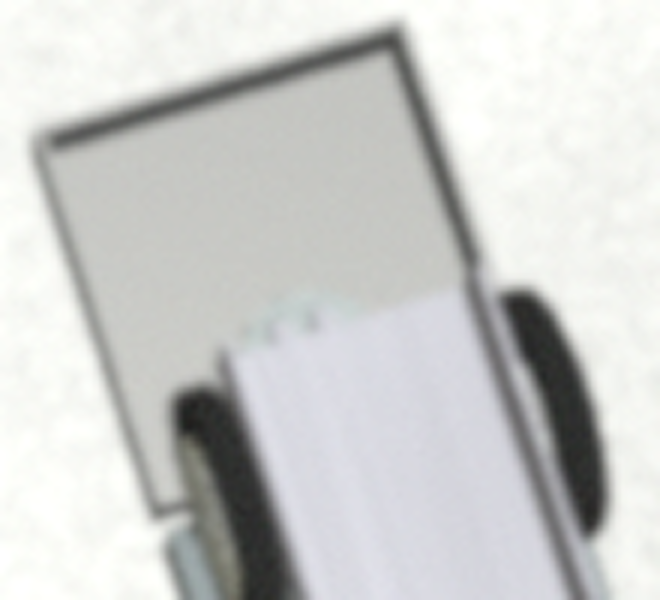

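The plate peeks out under the lip at (300,310) in the zoom. Its top is at z≈15 and the crowns at about 26, so it lies flat in the tray. Last check is cart tilt and spare cart before and after.

Run:
```python
from h import *
a=np.load("topd.npy");b=np.load("topd2.npy")
def z(d,us,vs): 
    P=np.array([pt("top",u,v,d[v,u]) for v in vs for u in us]); return P[:,2]
for nm,us,vs in (("pan rear",range(395,430),range(228,240)),("bar",range(412,426),range(278,292)),("spare bar",range(192,232),range(319,326)),("spare pan",range(196,230),range(215,280))):
    A,B=z(a,us,vs),z(b,us,vs); print(nm,np.percentile(A,[50,85]).round(1),np.percentile(B,[50,85]).round(1), (A>100).sum(),(B>100).sum())
s=manip.sense(); print(s["time_s"],s["force"],manip.hand_in())
```

```text
pan rear [ 99.9 102. ] [ 99.8 101.7] 206 187
bar [  3.2 121.6] [  3.5 121.3] 95 95
spare bar [119.8 121.7] [119.7 122.1] 253 253
spare pan [ 99.5 101.2] [ 99.5 101.3] 845 858
the job is handed in; nothing more can be done
16.225 [ 0.21073017 -0.68274804 -0.86685038] None
```

I gripped the loaded cart's crossbar and lifted it along its arc to about 1.1 rad. The plate slid into the tray, and I lowered the cart back onto its legs and let go. The job was handed in at 16.2 s.

- **Plate:** it lies flat in the tray, with its top at about 15 mm and the crowns at about 26 mm. Its near half is now hidden under the pan's lip. The last full measurement was taken with the cart tilted: it spanned 241–290 mm forward of the standing handle, inside the tray. The final detector call found only the yellow look-alike, so I confirmed the plate from the zoomed picture and depth.
- **Carts:** the pan and crossbar heights of both carts match the first picture to within about 0.5 mm. The empty cart was not touched.
- **Forces:** every wrist force reading was below about 15 N. The largest was about 13 N, as the legs came down.
- **Grip:** the bar rolled about 6 mm between the pads on the way up and rolled back on the way down. It was never lost. At hand-in the gripper was open and clear of everything.

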